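Back off a ratchet clamp to its setting mark and clear the block

TASK

Press the red thumb tab of the ratchet clamp down gently, without forcing it against its stop, so that the pawl lifts off the ratchet wheel and the jaw creeps back, and let the pawl drop back in so that the jaw ends up locked with its red pointer over the white clip, which marks the setting for the next piece. Then lift the freed pine block out of the clamp and set it down inside the grey parts tray. Leave the other things on the bench where they are.

Things in the scene. Friction and masses are not known exactly. Their poses are not given: they have to be found in the camera images.
- ratchet_clamp: blue bench clamp on a wooden riser, fixed, 110 x 285 mm. Origin: centre of its underside on the bench; y along it, z up. From -y to +y: fixed jaw (face at y = -113 mm), the clamped block, moving jaw, ratchet wheel, pawl with red tab. The bed under block and jaw is 62 mm up; the jaws' tops are 88 mm up, 90 mm wide across x. More than 40 N on any part of the clamp counts as forcing it
- tab (a point): centre of the upper face of the red thumb tab, 28 (x) by 32 mm (y), 137 mm up at rest. Pressed straight down it lifts the pawl's nose off the wheel: clear of the teeth after 7.5 mm of travel from rest, hard stop after 13 mm. It takes 2.5 to 6 N; while the clamp is loaded it hardly moves below about 2.5 N. A spring returns it. Blue posts 30 mm from it towards -y are 132 mm high
- pawl (a joint): angle of the pawl about its pivot (rad): about -0.02 with the nose fully down between two teeth, grows as the tab goes down, above 0.14 the nose is clear of the wheel, stop at 0.27. The tab is 45 mm from the pivot
- jaw (a joint): travel of the moving jaw (m): 0 clamped, grows as it backs off to the clamp's +y, stop at 0.038. A damped spring drives it back at 10 mm/s while the pawl is off the wheel (faster for the first 3 mm). One tooth is 5.2 mm of travel: when the pawl drops, the jaw runs on to the next tooth and is held. With the pawl down it can be pushed forward (-y, about 16 N), clicking, but not back
- wheel_axle (a point): centre of the steel ratchet wheel, 64 mm across, 12 saw teeth, axle along the clamp's x, 98 mm up; it turns as the jaw moves
- pointer (a point): tip of the red pointer on the front (-x) side of the moving jaw, 66 mm up; it moves with the jaw along the clamp's y
- white_clip: white clip, 6 x 12 x 14 mm, fixed on the front (-x) side of the clamp's bed; origin at its centre, 56 mm up, axes as the clamp's, so the pointer is over the clip when it is within 6 mm of its origin along y
- block_center (a point): centre of the loose pine block, 0.13 kg, clamped on edge: 36 mm thick along the clamp's y, 115 mm long along its x, 62 mm high, standing on the bed, so that its top is 124 mm up and 36 mm of it stands above the jaws. A sprung rubber pad grips it until the jaw has backed off about 3 mm
- parts_tray: shallow grey parts tray on a wooden riser, fixed, 125 mm (x) by 145 mm (y); origin: centre of the riser's underside on the bench; y the long way. Its walls are 5 mm thick with the rim 94 mm up; the inside is 115 x 135 mm, so the block lies along y
- tray_floor (a point): centre of the tray's inner floor, 75 mm above the bench
- tape_measure: yellow tape measure, 43 x 86 x 66 mm, loose bystander; origin at the centre of its underside
- glue_bottle: dark red glue bottle with white nozzle, 44 mm across, 146 mm tall, loose bystander; origin at the centre of its underside
- screw_tin: open round tin with screws, 79 x 74 x 56 mm, loose bystander; origin at the centre of its underside
- screw_carton: small upright pale carton, 49 x 66 x 86 mm, loose bystander; origin at the centre of its underside

How it is judged:
By the outcome, as a careful person would: the job done as asked, in the order asked, and still so for the second after the job is handed in, with the robot touching nothing.
It also fails if it takes over 48 s, if anything falls off the work surface, if the arm or the gripper's body presses on something with over 40 N, if the wrist force passes 120 N, or if a joint passes its speed limit or range.

ROBOT

A 7-joint arm with a two-finger parallel gripper is mounted at the origin on a cart in front of the work surface, level with it; the furniture and walls round the work are solid. World frame = base frame: x ahead of the robot, y to its left, z up, the work surface at z = 0. Lengths are in mm, angles in rad, forces in N, time in s.
With the tool pointing down it reaches from about 425 to 975 mm from the base axis. Payload 16.7 kg.
Tool frame: the origin (TCP) lies at the very end of the fingers, on their centre line; the grasp point (between the pads) lies tcp_to_grasp behind it (tcp_to_grasp is the distance from the TCP to the grasp point, in mm); z points along the fingers, y is the line along which they close (so a half turn about z gives the same grasp; the last joint's range is limited). The gripper opens to 85 mm and grips with 20 to 120 N. Pads are 22 mm wide; open, the fingers measure 114 mm over their backs; the gripper's body (76 mm by 85 mm) begins 54 mm behind the grasp point. The pads swing forward as they close: fully open they stand 13 mm farther back than shut.
Start: joints at [1.2, 0.426, 0.074, 1.606, -0.034, 1.111, -0.067], TCP at [148.461, -658.434, 231.302] pointing down, gripper open.
Joint ranges: [-2.85, 2.85], [-0.5, 2.14], [-1.23, 1.37], [0.21, 2.46], [-1.02, 4.16], [0.16, 2.05], [-2.73, 2.73]. Speed limits (rad/s): [1.89, 1.89, 2.39, 2.39, 3.01, 3.01, 3.01].

INTERFACE

Orientations are given as a unit quaternion [x, y, z, w].
In Python, from station import read_state, snapshot, camera_model, close_job, tcp_to_grasp gives the robot as it stands.
- The arm moves only by the shell command python3 -m jog 'ROWS' [OPENING]. ROWS is JSON, a list of rows, each a list of 6 numbers: the shift along the tool's x, y, z in mm, then the turn, a rotation vector about the tool's x, y, z in rad. A call has 1 to 12 rows; each row is the pose to reach, as a shift and turn from the pose commanded when the call began, along the tool's axes at that moment; what a row does not reach only later rows make up. A row lasts 1/12 s, in which the tool goes at most 41.7 mm and 7.16 degrees, less where a joint would pass 70% of its speed; a pose out of reach is approached as far as the arm can. A call with a gripper value outside its range is refused whole. OPENING is the finger opening in mm, from 0 to 85.4, set as the call begins (- or left out, the last holds). The fingers move at their own pace and stop on an object; the grip force is fixed at half the most. Time passes only in rows, so rows that repeat a pose let the fingers close. It gives the time, the measured TCP pose, the force, the opening and the grip force at its end, in the units of the state.
- read_state(): the state, without advancing time (a new reading comes with each control period).
- snapshot(name): name is "side" or "top"; returns the picture (384x512x3 uint8, red, green, blue); there is no depth.
- camera_model(name): a dict with "fx", "fy", "cx", "cy" (pixels), "R" (3x3) and "t" (3): a world point X has camera coordinates R X + t. Camera axes: x right, y down, z forward; pixel columns grow to the right and rows downward; lengths in mm; the calibration is good to about 2 mm. A picture is of the moment at which its call begins. camera_model takes no time and is no camera call.
- close_job(): hands the job in; it is judged then, once.
The state is a dict: "time": time; "joint_pos": joint angles; "dq": joint speeds; "joint_torque": joint torques, N m; "ee_pos": TCP position; "ee_rot": TCP orientation; "ft_force": force on the tool from outside, world axes, zero at the start; "wrist_torque": the same for the moment, N m; "opening": finger opening in mm; "grip_force": force on a finger pad.
Only numpy, scipy, OpenCV 4.12 (cv2) and the standard library are available. Lean on these libraries where they do the work, as an engineer would, in place of code of your own. Each camera call takes 0.05 s, during which the arm holds its last target. There are 200 camera calls.

## Working session

There is one attempt and no reset: what is moved stays moved. The work goes in short steps, Python scripts to look and compute and a shell command to move; the robot and the scene stay as the last step left them, time stands still between calls to the robot, and variables do not carry over. Pictures are saved under pics/ and viewed, at most 10 in all, crops included, and the job is handed in when it is done.

```bash
mkdir -p pics; python3 - <<'E'
from station import *
import cv2
s=read_state();print(s,tcp_to_grasp)
for n in("side","top"):
    cv2.imwrite(f"pics/{n}0.png",snapshot(n)[:,:,::-1]);print(camera_model(n))
E
```

```text
{'time': 0.0, 'joint_pos': array([ 1.19948715,  0.4267419 ,  0.07386616,  1.60663162, -0.03407861,
        1.11079188, -0.06709126]), 'dq': array([-3.61738294e-04,  7.25301419e-04, -1.02278285e-03, -2.88034809e-04,
        4.63827291e-04,  1.31514773e-05, -6.56972138e-04]), 'joint_torque': array([ 5.44063223e-04, -9.49829865e+01,  3.76056343e+00, -4.63521373e+01,
        1.91095116e-02,  9.67658329e-03, -1.43333136e-05]), 'ee_pos': array([ 148.35900816, -658.06522217,  230.59359717]), 'ee_rot': array([ 9.93857727e-01,  1.10663399e-01, -1.33720411e-04, -6.42850576e-04]), 'ft_force': array([0.08133874, 0.74720749, 0.48909459]), 'wrist_torque': array([-0.01387845, -0.01444824, -0.00916975]), 'grip_force': 0.0, 'opening': 85.30267381178437} 18.700000000000003
{'fx': 400.8259475099832, 'fy': 400.8259475099832, 'cx': 256.92018240227765, 'cy': 187.45322448177728, 'R': array([[-0.60030645,  0.7997428 ,  0.00660534],
       [ 0.6111704 ,  0.4640552 , -0.64118914],
       [-0.51585164, -0.38087299, -0.76735445]]), 't': array([ 274.62224924, -385.997789  , 1611.10193066])}
{'fx': 483.7259464656504, 'fy': 483.7259464656504, 'cx': 249.85078122367776, 'cy': 198.64555347651273, 'R': array([[ 0.01325174, -0.99969136, -0.02101357],
       [-0.98992718, -0.010154  , -0.1412129 ],
       [ 0.14095595,  0.02267322, -0.98975621]]), 't': array([ 129.59197515,  639.85036207, 1234.91972091])}
```

View pics/side0.png

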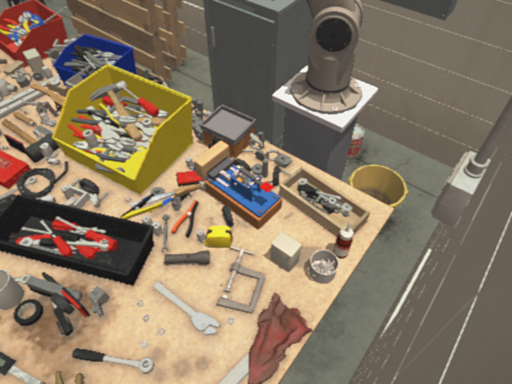

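View pics/top0.png

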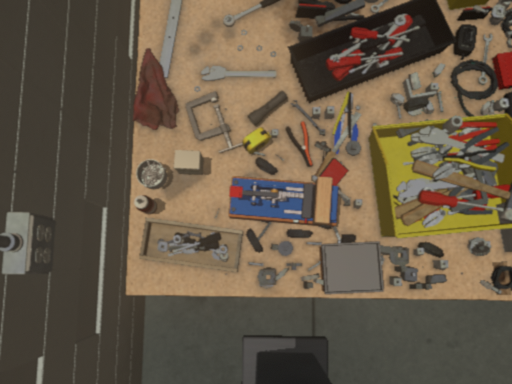

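```bash
python3 - <<'E'
import cv2,numpy as np
a=cv2.imread("pics/top0.png")[170:235,220:350];b=cv2.imread("pics/side0.png")[130:230,170:300]
a=cv2.resize(a,None,fx=6,fy=6,interpolation=cv2.INTER_CUBIC);cv2.imwrite("pics/ct.png",a)
b=cv2.resize(b,None,fx=6,fy=6,interpolation=cv2.INTER_CUBIC);cv2.imwrite("pics/cs.png",b)
E
```

```text
(no output)
```

View pics/ct.png

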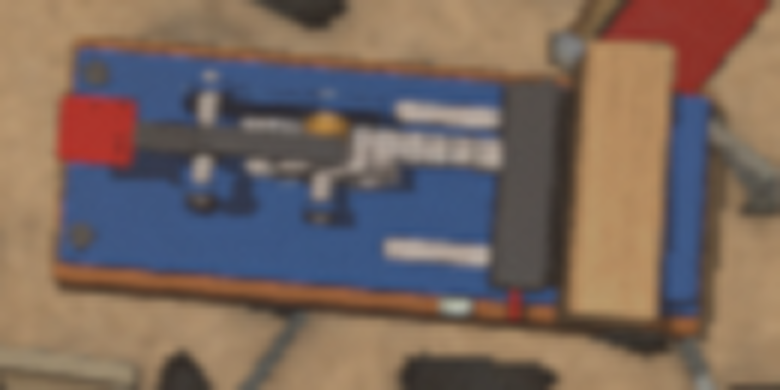

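View pics/cs.png

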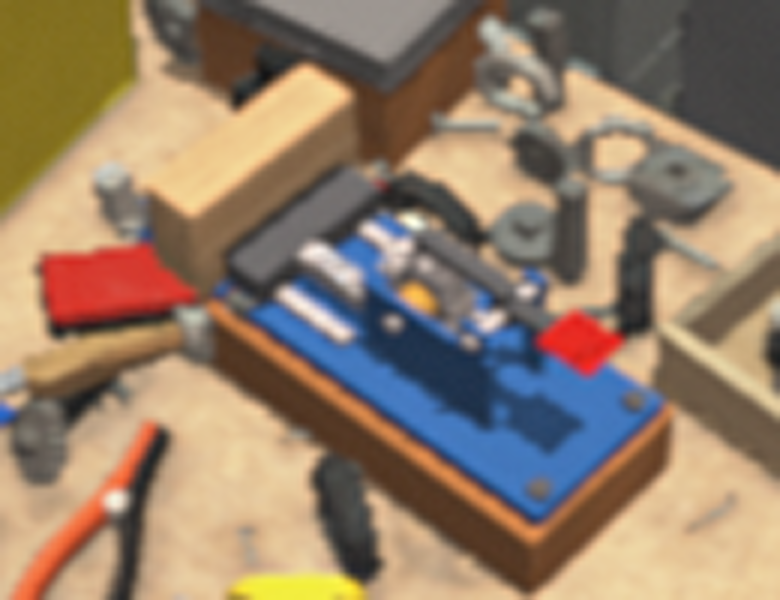

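```bash
cat > h.py <<'E'
import numpy as np
from station import *
def ray(n,u,v):
    c=camera_model(n);R=np.array(c["R"]);t=np.array(c["t"])
    return -R.T@t, R.T@np.array([(u-c["cx"])/c["fx"],(v-c["cy"])/c["fy"],1])
def plane(n,u,v,z):
    o,d=ray(n,u,v);return o+d*(z-o[2])/d[2]
def ct(u,v): return (u+.5)/6-.5+220,(v+.5)/6-.5+170
def cs(u,v): return (u+.5)/6-.5+170,(v+.5)/6-.5+130
E
python3 - <<'E'
from h import *
np.set_printoptions(precision=1,suppress=True)
P=lambda u,v,z:plane("top",*ct(u,v),z)
print("tab",P(98,130,137),plane("side",*cs(580,343),137))
for a,b in((582,42),(675,46),(660,320),(567,315)):print("blk",P(a,b,124))
for a,b in((150,192),(310,65),(357,97),(190,222)):print("blkside",plane("side",*cs(a,b),124))
print("clip",P(455,305,60),"ptr",P(514,304,66),P(514,316,66))
for a,b in((80,42),(58,272)):print("plate L",P(a,b,62))
print("plate R",P(710,95,62),P(700,325,62))
for a,b in((321,243),(382,242),(383,292),(322,294)):print("tray",plane("top",a,b,94))
# jaw back face
print("jaw",P(505,82,88),P(492,285,88))
for a,b in ((325,470),(0,0)):pass
E
```

```text
tab [643.5 169.7 137. ] [642.8 170.3 137. ]
blk [684.6 -30.6 124. ]
blk [683.3 -69.2 124. ]
blk [568.9 -61.8 124. ]
blk [570.6 -23.8 124. ]
blkside [683.5 -62.2 124. ]
blkside [566.4 -57.9 124. ]
blkside [570.  -23.5 124. ]
blkside [686.6 -32.9 124. ]
clip [580.4  17.6  60. ] ptr [580.6  -7.4  66. ] [575.4  -7.4  66. ]
plate L [694.4 182.2  62. ]
plate L [592.7 189.9  62. ]
plate R [673.5 -93.4  62. ] [572.8 -87.8  62. ]
tray [520.9 -44.1  94. ]
tray [ 525.3 -196.4   94. ]
tray [ 402.2 -195.8   94. ]
tray [395.2 -45.6  94. ]
jaw [673.8  -1.8  88. ] [586.4   3.9  88. ]
```

```bash
cat >> h.py <<'E'
from scipy.spatial.transform import Rotation as Ro
def go(p,yaw=None):
    "shift/turn in tool axes to world p, tool x at heading yaw, tool pointing down"
    s=read_state();R=Ro.from_quat(s["ee_rot"])
    d=R.inv().apply(np.array(p,float)-s["ee_pos"])
    if yaw is None: r=np.zeros(3)
    else: r=(R.inv()*Ro.from_euler('z',yaw)*Ro.from_quat([1,0,0,0])).as_rotvec()
    print("t %.2f"%s["time"],"pos",s["ee_pos"].round(1),"F",s["ft_force"].round(1),"rows",d.round(1),r.round(3))
E
python3 -m jog '[[333,-352,0,0,0,0.15],[333,-352,0,0,0,0.29],[333,-352,0,0,0,0.29],[333,-352,0,0,0,0.29],[333,-352,0,0,0,0.29],[333,-352,0,0,0,0.29],[333,-352,0,0,0,0.29],[333,-352,0,0,0,0.29],[333,-352,0,0,0,0.29],[333,-352,0,0,0,0.29],[333,-352,0,0,0,0.29],[333,-352,0,0,0,0.29]]' 0
python3 -c "
from h import *
go([643.3,174,165],-.07)"
```

```text
time: 1.1
ee_pos: [397.4, -238.1, 231.4]
ee_rot: [0.999, -0.033, 0.0, -0.0]
ft_force: [1.1, 0.1, 0.4]
opening: 0.0
grip_force: 0.0
t 1.10 pos [ 397.4 -238.1  231.4] F [1.1 0.1 0.4] rows [ 218.4 -427.3   66.7] [-0.    -0.     0.005]
```

```bash
python3 -m jog '[[218,-427,0,0,0,0],[218,-427,0,0,0,0],[218,-427,0,0,0,0],[218,-427,0,0,0,0],[218,-427,0,0,0,0],[218,-427,0,0,0,0],[218,-427,0,0,0,0],[218,-427,0,0,0,0],[218,-427,10,0,0,0],[218,-427,30,0,0,0],[218,-427,50,0,0,0],[218,-427,66,0,0,0]]'
python3 - <<'E'
from h import *
import cv2
go([643.3,174,145],-.07)
a=snapshot("top")[:,:,::-1];a=a[150:250,200:360]
b=snapshot("side")[:,:,::-1][110:210,180:300]
im=np.hstack([cv2.resize(a,None,fx=3.5,fy=3.5,interpolation=2),cv2.resize(b,None,fx=2,fy=3.5,interpolation=2)]);cv2.imwrite("pics/p1.png",im);print(im.shape)
E
```

```text
time: 2.1
ee_pos: [644.3, 172.6, 167.1]
ee_rot: [0.999, -0.033, 0.002, -0.001]
ft_force: [0.6, -0.3, 0.4]
opening: -0.3
grip_force: 0.0
t 2.10 pos [644.3 172.6 167.1] F [ 0.6 -0.3  0.4] rows [-1.1 -1.3 22.1] [-0.002 -0.004  0.003]
(350, 800, 3)
```

View pics/p1.png

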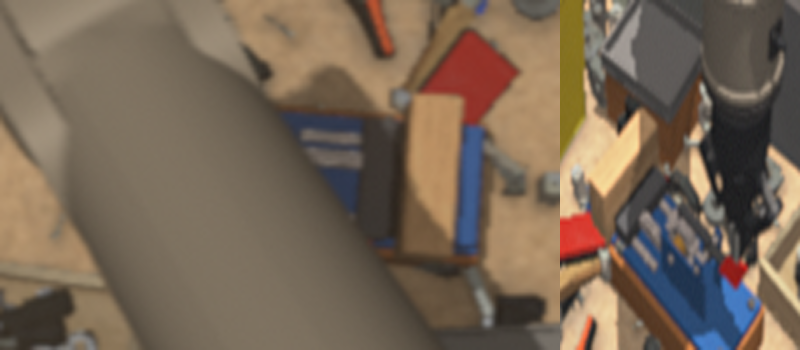

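```bash
cat >> h.py <<'E'
def edges():
    im=snapshot("top").astype(float);c=camera_model("top")
    for r in(184,185):
        b=im[r,280:335,2]-im[r,280:335,0]   # blue minus red: + on plate, ~0 on jaw, - on wood
        out=[]
        for th in(35,-25):
            i=np.where((b[:-1]>=th)&(b[1:]<th))[0]
            out+=[(280+i[k]+(b[i[k]]-th)/(b[i[k]]-b[i[k]+1])).round(2) for k in range(len(i))][:3]
        print(r,out)
E
python3 -m jog '[[-1,-1,10,0,0,0],[-1,-1,18,0,0,0],[-1,-1,24,0,0,0],[-1,-1,27,0,0,0],[-1,-1,28,0,0,0],[-1,-1,28,0,0,0]]'
python3 - <<'E'
from h import *
go([643.3,174,137],-.07);edges()
im=snapshot("top");print((im[184,280:335,2].astype(int)-im[184,280:335,0]).tolist())
E
```

```text
time: 2.7
ee_pos: [641.5, 169.2, 138.4]
ee_rot: [0.999, -0.035, 0.0, 0.0]
ft_force: [0.4, -0.4, 0.6]
opening: 0.0
grip_force: 0.0
t 2.70 pos [641.5 169.2 138.4] F [ 0.4 -0.4  0.6] rows [ 1.5 -4.9  1.4] [-0.    -0.001  0.001]
184 [np.float64(312.22)]
185 [np.float64(314.5)]
[18, 26, 28, 28, 27, 27, 26, 26, 27, 27, 28, 28, 27, 26, 27, 25, 27, 26, 23, 20, 20, 17, 15, 2, -14, -19, -18, -17, -17, -19, -15, -15, -23, -33, -40, -40, -47, -70, -84, -88, -88, -86, -85, -86, -87, -87, -86, -86, -85, -87, -86, -82, -86, -95, -101]
```

```bash
sed -i 's/in(35,-25)/in(5,-50)/' h.py
python3 -m jog '[[1,-2,2,0,0,0],[1,-3,3,0,0,0],[1,-3,4,0,0,0],[1,-3,4,0,0,0]]'
python3 - <<'E'
from h import *
go([643.3,174,127],-.07);edges()
E
```

```text
time: 3.13
ee_pos: [643.0, 172.7, 134.5]
ee_rot: [0.999, -0.034, 0.001, 0.0]
ft_force: [-0.8, -3.2, 5.9]
opening: 0.0
grip_force: 2.8
t 3.13 pos [643.  172.7 134.5] F [-0.8 -3.2  5.9] rows [ 0.2 -1.3  7.5] [ 0.    -0.001  0.001]
184 [np.float64(302.64), np.float64(316.13)]
185 [np.float64(303.29), np.float64(316.19)]
```

```bash
python3 -m jog '[[0,0,2,0,0,0],[0,0,4,0,0,0],[0,0,6,0,0,0],[0,0,7.5,0,0,0]]'
python3 - <<'E'
from h import *
go([643.3,174,127],-.07);edges()
E
```

```text
time: 3.52
ee_pos: [643.0, 173.6, 127.0]
ee_rot: [0.999, -0.034, 0.001, -0.001]
ft_force: [1.4, 2.9, 4.4]
opening: -0.1
grip_force: 2.6
t 3.52 pos [643.  173.6 127. ] F [1.4 2.9 4.4] rows [ 0.3 -0.4 -0. ] [-0.001 -0.001  0.002]
184 [np.float64(301.62), np.float64(316.13)]
185 [np.float64(302.0), np.float64(316.16)]
```

```bash
python3 -m jog '[[0,0,0,0,0,0],[0,0,0,0,0,0],[0,0,0,0,0,0],[0,0,0,0,0,0],[0,0,0,0,0,0],[0,0,0,0,0,0],[0,0,0,0,0,0],[0,0,0,0,0,0],[0,0,0,0,0,0],[0,0,0,0,0,0]]'
python3 - <<'E'
from h import *
go([643.3,174,127],-.07);edges()
E
```

```text
time: 4.4
ee_pos: [642.9, 173.5, 127.0]
ee_rot: [0.999, -0.034, 0.001, -0.001]
ft_force: [3.4, 4.9, 4.6]
opening: -0.1
grip_force: 2.9
t 4.40 pos [642.9 173.5 127. ] F [3.4 4.9 4.6] rows [ 0.3 -0.5 -0. ] [-0.001 -0.001  0.002]
184 [np.float64(298.47), np.float64(316.14)]
185 [np.float64(298.38), np.float64(314.46), np.float64(316.19)]
```

```bash
python3 -m jog '[[0,0,0,0,0,0],[0,0,0,0,0,0],[0,0,0,0,0,0],[0,0,0,0,0,0],[0,0,0,0,0,0],[0,0,0,0,0,0],[0,0,0,0,0,0],[0,0,0,0,0,0]]'
python3 - <<'E'
from h import *
go([643.3,174,127],-.07);edges()
E
```

```text
time: 5.12
ee_pos: [642.9, 173.5, 127.0]
ee_rot: [0.999, -0.034, 0.001, -0.001]
ft_force: [2.4, 4.7, 4.6]
opening: 0.0
grip_force: 2.9
t 5.12 pos [642.9 173.5 127. ] F [2.4 4.7 4.6] rows [ 0.3 -0.5 -0. ] [-0.001 -0.001  0.002]
184 [np.float64(295.78), np.float64(309.25), np.float64(316.14)]
185 [np.float64(295.59), np.float64(314.47), np.float64(316.19)]
```

```bash
python3 -m jog '[[0,0,0,0,0,0],[0,0,0,0,0,0],[0,0,0,0,0,0],[0,0,-10,0,0,0],[0,0,-25,0,0,0],[0,0,-45,0,0,0],[0,0,-75,0,0,0],[0,0,-105,0,0,0],[0,0,-105,0,0,0]]'
python3 - <<'E'
from h import *
go([627,-46,127],-.07);edges()
E
```

```text
time: 5.92
ee_pos: [644.2, 173.2, 237.6]
ee_rot: [0.999, -0.034, 0.003, -0.001]
ft_force: [-0.0, 0.1, 1.2]
opening: -0.4
grip_force: 0.0
t 5.92 pos [644.2 173.2 237.6] F [-0.   0.1  1.2] rows [ -2.7 220.1 110.2] [-0.002 -0.006  0.001]
184 [np.float64(293.38), np.float64(316.18)]
185 [np.float64(293.19), np.float64(303.0), np.float64(309.44), np.float64(316.19)]
```

```bash
python3 -m jog '[[-114,432,0,0,0,0],[-114,432,0,0,0,0],[-114,432,0,0,0,0],[-114,432,0,0,0,0],[-114,432,0,0,0,0],[-114,432,0,0,0,0],[-114,432,0,0,0,0],[-114,432,0,0,0,0],[-114,432,0,0,0,0],[-114,432,0,0,0,0],[-114,432,0,0,0,0],[-114,432,0,0,0,0]]' 80
python3 - <<'E'
from h import *
import cv2
go([627,-46,127],-.07)
a=snapshot("top")[:,:,::-1];cv2.imwrite("pics/top2.png",a)
cv2.imwrite("pics/ct2.png",cv2.resize(a[170:270,220:350],None,fx=6,fy=6,interpolation=2))
E
```

```text
time: 6.97
ee_pos: [495.3, -257.2, 230.6]
ee_rot: [0.999, -0.038, -0.001, 0.001]
ft_force: [-0.1, -0.5, -1.3]
opening: 80.1
grip_force: 0.0
t 6.97 pos [ 495.3 -257.2  230.6] F [-0.1 -0.5 -1.3] rows [ 115.4 -220.9  102.9] [ 0.002  0.003 -0.007]
```

View pics/ct2.png

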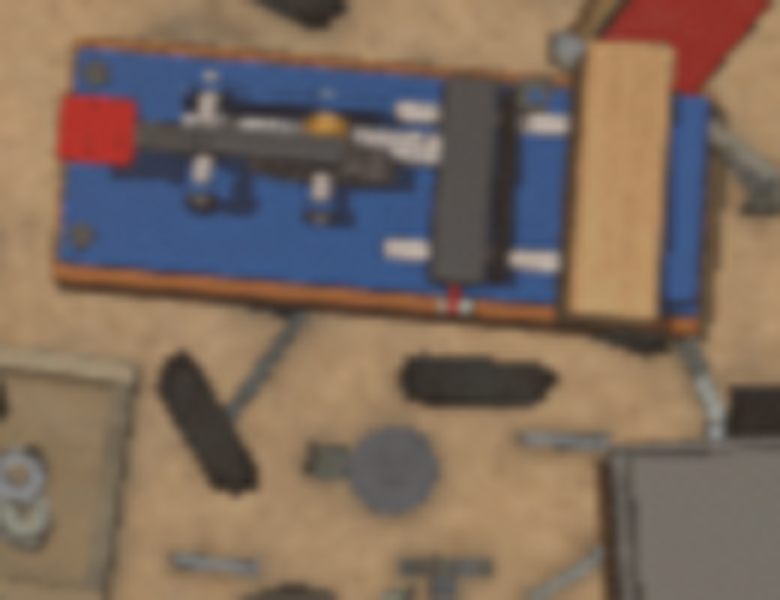

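```bash
python3 -m jog '[[115,-221,0,0,0,0],[115,-221,0,0,0,0],[115,-221,0,0,0,0],[115,-221,0,0,0,0],[115,-221,0,0,0,0],[115,-221,20,0,0,0],[115,-221,50,0,0,0],[115,-221,75,0,0,0],[115,-221,85,0,0,0],[115,-221,85,0,0,0],[115,-221,85,0,0,0]]' 80
python3 -c "
from h import *
go([627,-46,93],-.068)"
```

```text
time: 7.93
ee_pos: [628.9, -37.9, 146.8]
ee_rot: [0.999, -0.034, -0.0, -0.0]
ft_force: [0.1, 0.0, 0.7]
opening: 80.3
grip_force: 0.0
t 7.93 pos [628.9 -37.9 146.8] F [0.1 0.  0.7] rows [-1.3  8.2 53.8] [ 0.     0.001 -0.001]
```

```bash
python3 -m jog '[[-1,8,0,0,0,0],[-1,8,15,0,0,0],[-1,8,30,0,0,0],[-1,8,42,0,0,0],[-1,8,50,0,0,0],[-1,8,53.5,0,0,0],[-1,8,53.5,0,0,0],[-1,8,53.5,0,0,0]]' 80
python3 - <<'E'
from h import *
import cv2
go([627,-46,93],-.068)
b=snapshot("side")[:,:,::-1][110:210,170:300];cv2.imwrite("pics/p3.png",cv2.resize(b,None,fx=6,fy=6,interpolation=2))
E
```

```text
time: 8.6
ee_pos: [627.9, -45.7, 93.6]
ee_rot: [0.999, -0.034, 0.0, -0.0]
ft_force: [-0.5, -0.0, 0.2]
opening: 80.0
grip_force: 0.0
t 8.60 pos [627.9 -45.7  93.6] F [-0.5 -0.   0.2] rows [-0.9  0.4  0.6] [-0.    -0.001 -0.   ]
```

View pics/p3.png

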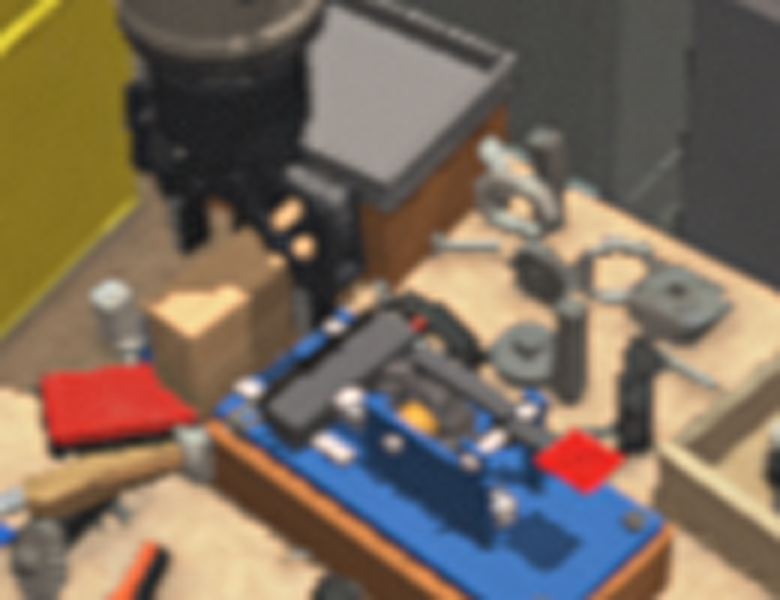

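```bash
python3 -m jog '[[-1,-1.5,0.5,0,0,0],[-1,-1.5,0.5,0,0,0],[-1,-1.5,0.5,0,0,0],[-1,-1.5,0.5,0,0,0],[-1,-1.5,0.5,0,0,0],[-1,-1.5,0.5,0,0,0],[-1,-1.5,0.5,0,0,0],[-1,-1.5,0.5,0,0,0],[-1,-1.5,0.5,0,0,0],[-1,-1.5,0.5,0,0,0]]' 25
```

```text
time: 9.48
ee_pos: [627.0, -44.1, 93.0]
ee_rot: [0.999, -0.034, 0.0, -0.0]
ft_force: [-1.9, 0.2, 5.3]
opening: 35.5
grip_force: 60.6
```

```bash
python3 - <<'E'
from h import *
import cv2
im=cv2.imread("pics/top2.png")[225:300,310:400];hsv=cv2.cvtColor(im,cv2.COLOR_BGR2HSV)
m=((hsv[...,1]<45)&(hsv[...,2]>50)&(hsv[...,2]<150)).astype(np.uint8)
m=cv2.morphologyEx(m,cv2.MORPH_OPEN,np.ones((5,5)))
cs_,_=cv2.findContours(m,0,2);c=max(cs_,key=cv2.contourArea);r=cv2.minAreaRect(c)
bx=cv2.boxPoints(r)+[310,225]
for b in bx: print(b,plane("top",*b,94).round(1))
cc=np.mean([plane("top",*b,94) for b in bx],0);print(cc)
im=cv2.imread("pics/top0.png");o=cv2.resize(im[230:305,305:400],None,fx=7,fy=7,interpolation=2);cv2.imwrite("pics/tr.png",o)
go([627,-46,200],-.068)
E
```

```text
[322. 243.] [521.  -46.6  94. ]
[399. 243.] [ 523.3 -238.7   94. ]
[399. 292.] [ 402.7 -235.1   94. ]
[322. 292.] [400.  -45.7  94. ]
[ 461.74854045 -141.50259227   94.        ]
t 9.48 pos [627.  -44.1  93. ] F [-1.9  0.2  5.3] rows [   0.2    1.9 -107. ] [-0.    -0.001 -0.   ]
```

View pics/tr.png

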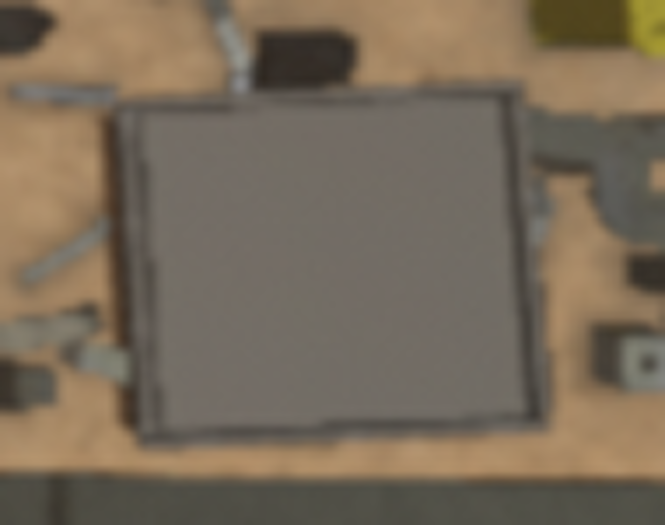

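```bash
python3 -m jog '[[0,0,-5,0,0,0],[0,0,-20,0,0,0],[0,0,-45,0,0,0],[0,0,-75,0,0,0],[0,0,-105,0,0,0],[0,0,-115,0,0,0],[0,0,-115,0,0,0]]'
python3 - <<'E'
from h import *
pts=[(321.4,245),(379.6,242.1),(383.3,290.7),(325,293.3)]
w=[plane("top",*p,94) for p in pts]
for a in w: print(a.round(1))
c=np.mean(w,0);print(c)
print(read_state()["joint_pos"].round(2),read_state()["opening"])
go([c[0],c[1],200],0.06-np.pi/2);go([c[0],c[1],200],0.06+np.pi/2)
E
```

```text
time: 10.07
ee_pos: [628.0, -44.1, 210.8]
ee_rot: [0.999, -0.034, 0.002, 0.0]
ft_force: [0.7, -0.1, -1.6]
opening: 35.2
grip_force: 59.9
[515.9 -45.1  94. ]
[ 525.  -190.5   94. ]
[ 405.3 -196.6   94. ]
[397. -53.  94.]
[ 460.79560238 -121.29813482   94.        ]
[ 0.24  0.39 -0.35  1.72  0.15  1.05 -1.8 ] 35.20890252336454
t 10.07 pos [628.  -44.1 210.8] F [ 0.7 -0.1 -1.6] rows [-161.6   88.5   10. ] [-0.003 -0.004  1.442]
t 10.07 pos [628.  -44.1 210.8] F [ 0.7 -0.1 -1.6] rows [-161.6   88.5   10. ] [ 0.004 -0.004 -1.699]
```

```bash
python3 -m jog '[[-10,5,0,0,0,-0.12],[-25,14,0,0,0,-0.24],[-40,22,0,0,0,-0.36],[-55,30,0,0,0,-0.48]]'
python3 - <<'E'
from h import *
print(read_state()["joint_pos"].round(2),read_state()["opening"])
go([461,-121,180],0.06+np.pi/2)
E
```

```text
time: 10.4
ee_pos: [568.4, -70.4, 206.1]
ee_rot: [0.978, 0.207, -0.001, -0.0]
ft_force: [0.1, 0.0, -1.2]
opening: 35.4
grip_force: 59.9
[ 0.38  0.32 -0.45  1.84  0.16  1.02 -1.29] 35.38476851605872
t 10.40 pos [568.4 -70.4 206.1] F [ 0.1  0.  -1.2] rows [-118.6    2.6   26.3] [-2.000e-03  1.000e-03 -1.213e+00]
```

```bash
python3 -m jog '[[-15,0,0,0,0,-0.12],[-30,0,0,0,0,-0.24],[-45,1,0,0,0,-0.36],[-60,1,0,0,0,-0.48],[-75,2,0,0,0,-0.6],[-90,2,5,0,0,-0.72],[-105,2,10,0,0,-0.84],[-119,2,15,0,0,-0.96],[-119,2,20,0,0,-1.08],[-119,2,25,0,0,-1.2],[-119,2,25,0,0,-1.21],[-119,2,25,0,0,-1.21]]'
python3 - <<'E'
from h import *
import cv2
print(read_state()["joint_pos"].round(2),read_state()["opening"])
go([461,-121,107],0.06+np.pi/2)
a=snapshot("top")[:,:,::-1][220:310,290:410];b=snapshot("side")[:,:,::-1][80:180,180:300]
im=np.hstack([cv2.resize(a,(400,300),interpolation=2),cv2.resize(b,(400,300),interpolation=2)]);cv2.imwrite("pics/p4.png",im)
E
```

```text
time: 11.4
ee_pos: [460.9, -119.7, 181.8]
ee_rot: [0.69, 0.724, -0.0, -0.001]
ft_force: [1.0, 0.8, -1.3]
opening: 35.1
grip_force: 60.0
[ 0.67  0.21 -0.62  2.06  0.15  0.92  0.02] 35.087931570325395
t 11.40 pos [ 460.9 -119.7  181.8] F [ 1.   0.8 -1.3] rows [-1.3  0.1 74.8] [-0.001 -0.001 -0.012]
```

View pics/p4.png

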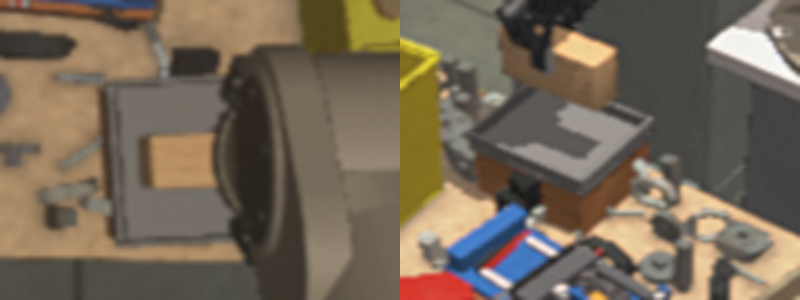

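```bash
python3 -m jog '[[-1,0,20,0,0,-0.01],[-1,0,40,0,0,-0.01],[-1,0,55,0,0,-0.01],[-1,0,63,0,0,-0.01],[-1,0,68,0,0,-0.01],[-1,0,71,0,0,-0.01],[-1,0,73,0,0,-0.01],[-1,0,73,0,0,-0.01]]'
python3 -c "
from h import *
go([461,-121,106],0.06+np.pi/2)"
```

```text
time: 12.17
ee_pos: [461.8, -120.8, 109.8]
ee_rot: [0.685, 0.728, 0.0, 0.0]
ft_force: [-0.5, -0.5, -1.1]
opening: 35.0
grip_force: 60.0
t 12.17 pos [ 461.8 -120.8  109.8] F [-0.5 -0.5 -1.1] rows [-0.2 -0.8  3.8] [0. 0. 0.]
```

```bash
python3 -m jog '[[0,0,1,0,0,0],[0,0,2,0,0,0],[0,0,3,0,0,0],[0,0,3.5,0,0,0],[0,0,3.5,0,0,0]]'
python3 -c "
from h import *
go([461,-121,106],0.06+np.pi/2)"
```

```text
time: 12.58
ee_pos: [461.5, -120.8, 106.0]
ee_rot: [0.685, 0.728, 0.0, 0.0]
ft_force: [0.6, -0.2, -1.5]
opening: 34.9
grip_force: 60.0
t 12.58 pos [ 461.5 -120.8  106. ] F [ 0.6 -0.2 -1.5] rows [-0.2 -0.5 -0. ] [0.    0.    0.001]
```

```bash
python3 -m jog '[[0,0,0.7,0,0,0],[0,0,1.4,0,0,0],[0,0,1.4,0,0,0]]'
```

```text
time: 12.83
ee_pos: [461.6, -120.8, 105.9]
ee_rot: [0.685, 0.728, -0.0, 0.0]
ft_force: [-12.6, 2.3, 33.3]
opening: 35.1
grip_force: 64.3
```

```bash
python3 -m jog '[[0,0,-1.2,0,0,0],[0,0,-1.2,0,0,0]]'
python3 -m jog '[[0,0,0,0,0,0],[0,0,0,0,0,0],[0,0,0,0,0,0],[0,0,0,0,0,0],[0,0,0,0,0,0],[0,0,0,0,0,0]]' 70
```

```text
time: 13.0
ee_pos: [461.7, -120.8, 106.2]
ee_rot: [0.685, 0.728, 0.0, 0.0]
ft_force: [-0.4, -0.1, -1.3]
opening: 35.2
grip_force: 60.1
time: 13.5
ee_pos: [461.5, -120.7, 105.7]
ee_rot: [0.685, 0.728, 0.0, -0.0]
ft_force: [1.1, -0.0, 0.3]
opening: 70.1
grip_force: 0.0
```

```bash
python3 -m jog '[[0,0,-10,0,0,0],[0,0,-30,0,0,0],[0,0,-60,0,0,0],[0,0,-100,0,0,0],[0,0,-130,0,0,0],[-40,0,-140,0,0,0],[-80,0,-140,0,0,0],[-120,0,-140,0,0,0],[-160,0,-140,0,0,0],[-200,0,-140,0,0,0],[-240,0,-140,0,0,0],[-240,0,-140,0,0,0]]'
python3 - <<'E'
from h import *
import cv2
go([461,-121,106]);edges()
a=snapshot("top")[:,:,::-1][170:305,220:400];cv2.imwrite("pics/p5.png",cv2.resize(a,None,fx=4.4,fy=4.4,interpolation=2))
E
```

```text
time: 14.5
ee_pos: [474.4, -368.1, 245.8]
ee_rot: [0.688, 0.726, -0.001, 0.0]
ft_force: [-2.3, 0.8, -0.5]
opening: 70.0
grip_force: 0.0
t 14.50 pos [ 474.4 -368.1  245.8] F [-2.3  0.8 -0.5] rows [ 2.477e+02 -2.000e-01  1.395e+02] [0. 0. 0.]
184 [np.float64(294.07), np.float64(322.0)]
185 [np.float64(293.86), np.float64(304.11), np.float64(322.9), np.float64(327.0)]
```

View pics/p5.png

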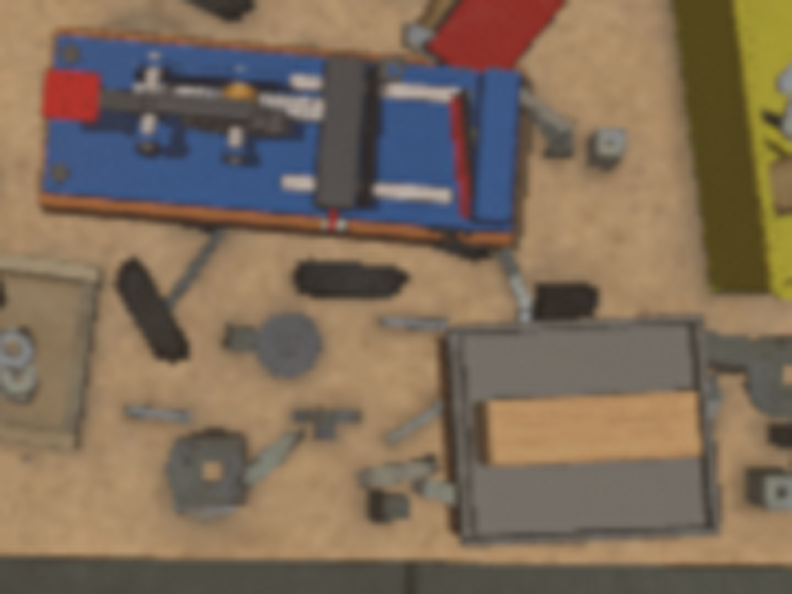

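```bash
python3 -c "
from station import *
print(close_job())"
```

```text
the job is handed in; nothing more can be done
None
```

The jaw is locked with its red pointer over the white clip, and the pine block stands inside the grey tray. The arm moved clear and the job was handed in at about 14.6 s; the judge's result was not shown.

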